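# Kit the drive shaft: pulleys in size order, shaft on top

## Robot

A 7-joint arm with a two-finger parallel gripper is mounted at the origin on the work surface. World frame = base frame: x ahead of the robot, y to its left, z up, the work surface at z = 0. Lengths are in m, angles in rad, forces in N, time in s.
With the tool pointing down it reaches from about 0.35 to 0.9 m from the base axis. Payload 8.1 kg.
Tool frame: the origin (TCP) lies on the centre line of the jaws, within the pads' length; the fingertips stand 17 mm ahead of it and the grasp point (between the pads) lies 2 mm behind it (robot.finger_overhang is the distance from the TCP to the fingertips, in m); z points along the fingers, y is the line along which they close (so a half turn about z gives the same grasp; the last joint's range is limited). The gripper opens to 85 mm and grips with 20 to 120 N. Pads are 22 mm wide; open, the fingers measure 114 mm over their backs; the gripper's body (76 mm by 85 mm) begins 54 mm behind the grasp point. The pads swing forward as they close: fully open they stand 13 mm farther back than shut.
Start: joints at [-1.332, 0.434, 0.025, 1.573, -0.012, 1.134, -0.075], TCP at [0.21, 0.589, 0.248] pointing down, gripper open.
Joint ranges: [-2.62, 2.62], [-0.44, 2.09], [-1.27, 1.32], [0.08, 2.57], [-1.32, 4.46], [0.12, 2], [-2.74, 2.74]. Speed limits (rad/s): [2.22, 2.22, 3.01, 3.01, 3.14, 3.14, 3.14].

## Interface

Orientations are given as a rotation vector (axis times angle).
In Python, from plant import telemetry, cams, robot, models gives the robot as it stands.
- The arm moves only by the tool drive_tool, never from a script. Its arguments are lists of equal length, an entry for each row: "dp": the shift along the tool's x, y, z in m, a list of three; "angular": the turn, a rotation vector about the tool's x, y, z in rad, a list of three. A call has 1 to 12 rows; each row is the pose to reach, as a shift and turn from the pose commanded when the call began, along the tool's axes at that moment; what a row does not reach only later rows make up. A row lasts 1/8 s, in which the tool goes at most 62.5 mm and 10.7 degrees, less where a joint would pass 70% of its speed; a pose out of reach is approached as far as the arm can. A call with a gripper value outside its range is refused whole. "claw" is the gripper command: -1 is shut, 1 is fully open, values between are in proportion, set as the call begins (left out, the last holds). The fingers move at their own pace and stop on an object; "squeeze" is the grip in N (left out, the last holds). Time passes only in rows, so rows that repeat a pose let the fingers close. It gives the time, the measured TCP pose, the force, the opening and the grip force at its end, in the units of the state.
- telemetry.get_obs(): the state, without advancing time (a new reading comes with each control period).
- cams.camera(name): name is "scene" or "top" or "wrist"; returns the picture (384x512x3 uint8, red, green, blue); there is no depth.
- cams.get_calibration(name): a dict with "mtx" (3x3 intrinsics, pixels), "world_from_camera" (4x4, takes a point from camera to world coordinates). Camera axes: x right, y down, z forward; pixel columns grow to the right and rows downward; lengths in m; the calibration is good to about 2 mm. A picture is of the moment at which its call begins: read the wrist's pose just before it. get_calibration takes no time and is no camera call; for the wrist camera it gives the pose at the moment of the call.
- robot.close_job(): hands the job in; it is judged then, once.
Trained networks look in the newest picture that a camera, given by its name, has taken for a name from the list of things; names that differ only in an ending like _2 or _b are one class to them, and where a whole thing is asked for, a point or a joint stands for the part that bears it (a point fixed in the world has none). Each returns a list of dicts, best first, with "conf" (0 to 1); they miss things now and then, are a little off and sometimes report something else, mostly with a low value. They report only what shows in the picture. A call takes as long as a camera call. They do not tell look-alikes from the thing itself.
- models.masks_of(name, camera): "pixels" (384x512 bool, what is visible of it) and "position" ([column, row] as shares, 0 to 1, of the picture: columns of its width, rows of its height, amid what is visible of it).
- models.mark_of(name, camera): "position" ([column, row] as shares, 0 to 1, of the picture: columns of its width, rows of its height: a listed point, or the origin of a listed thing).
The state is a dict: "time": time; "joint_positions": joint angles; "qd": joint speeds; "joint_torque": joint torques, N m; "ee_pos": TCP position; "ee_rot": TCP orientation; "force": force on the tool from outside, world axes, zero at the start; "wrist_torque": the same for the moment, N m; "gripper_width": finger opening in m; "grasp_force": force on a finger pad.
Only numpy, scipy, OpenCV 4.12 (cv2) and the standard library are available. Lean on these libraries where they do the work, as an engineer would, in place of code of your own. Each camera call takes 0.05 s, during which the arm holds its last target. There are 200 camera calls.

## Task

Make up the drive-shaft kit on the white kitting board: stand the four timing pulleys on its ring marks, one to a mark and hub up, in order of size, with the smallest next to the handle end and the largest at the far end. When all four are standing there, lay the steel shaft over them, centred lengthwise in the two V-cradles. Leave the bearing block, the tape roll and the T-handle driver where they are.

Things in the scene. Friction and masses are not known exactly. Their poses are not given: they have to be found in the camera images.
- pulley_1: the smallest of four aluminium timing-belt pulleys: flanges 26 mm in diameter, standing hub up on the 3 mm rubber parts mat. 28 mm tall: the toothed, flanged part is the lower 20 mm (grip it there), above it a hub of 19 mm dia., 8 mm high, with a dark 12 mm bore. About 30 g. Origin: centre of the underside; z up along its axis.
- pulley_2: the second smallest of four aluminium timing-belt pulleys: flanges 35 mm in diameter, standing hub up on the 3 mm rubber parts mat. 28 mm tall: the toothed, flanged part is the lower 20 mm (grip it there), above it a hub of 24 mm dia., 8 mm high, with a dark 12 mm bore. About 55 g. Origin: centre of the underside; z up along its axis.
- pulley_3: the second largest of four aluminium timing-belt pulleys: flanges 44 mm in diameter, standing hub up on the 3 mm rubber parts mat. 28 mm tall: the toothed, flanged part is the lower 20 mm (grip it there), above it a hub of 28 mm dia., 8 mm high, with a dark 12 mm bore. About 85 g. Origin: centre of the underside; z up along its axis.
- pulley_4: the largest of four aluminium timing-belt pulleys: flanges 54 mm in diameter, standing hub up on the 3 mm rubber parts mat. 28 mm tall: the toothed, flanged part is the lower 20 mm (grip it there), above it a hub of 32 mm dia., 8 mm high, with a dark 12 mm bore. About 125 g. Origin: centre of the underside; z up along its axis.
- shaft: plain steel shaft, 12 mm in diameter, 290 mm long, about 260 g, lying level in two V-blocks on the far part of the parts mat, its axis 40 mm above the mat. Between the V-blocks (about 130 mm clear) only a 6 mm thick base strip, 60 mm wide, lies under it. Origin: middle of its length, on its axis; x along it (either end may lie either way).
- kit_board: white kitting board 284 x 100 x 12 mm, fixed, any yaw. Origin: centre of underside; x along it to the black handle end, z up. On top, at y = 0, four dark 52 mm ring marks at x = +84, +28, -28, -84 mm. At x = +128 and -128 mm, V-cradles (14 mm along x, 42 mm wide, tops 75 mm over the bench): 45 degree V, 30 mm wide mouth, up; the shaft sinks in until its axis is 67 mm over the bench, at y = 0.
- bearing_block: bystander: square aluminium bearing block 50 x 50 x 14 mm with a 32 mm hole, lying flat among the pulleys. Origin: centre of its underside.
- tape_roll: bystander: roll of cream masking tape, 60 mm in diameter, 18 mm high, 38 mm hole, lying flat among the pulleys. Origin: centre of its underside.
- t_driver: bystander: T-handle driver with orange handle (26 x 90 x 20 mm) and a thin steel blade, lying on the bench beyond the mat and board. Origin: under the centre of its handle; the blade points along its x and reaches to x = 155 mm.
Not all that is in view belongs to the job. Leave any blue look-alike of the pulley_1 alone. What is shaped like the pulley_2 but brown is not meant.

How it is judged:
On the way, in this order (a step that is already met when the one before it is completed fails the run):
1. all four pulleys stand released on their ring marks in order of size, the shaft not yet in the cradles (x of pulley_1 in the frame of kit_board between 0.072 and 0.096 m and y of pulley_1 in the frame of kit_board between -0.012 and 0.012 m and z of pulley_1 in the frame of kit_board between 0.008 and 0.016 m and angle between each of pulley_1, pulley_2, pulley_3, pulley_4's own z axis and vertical below 0.1 rad and x of pulley_2 in the frame of kit_board between 0.016 and 0.04 m and y of pulley_2 in the frame of kit_board between -0.012 and 0.012 m and z of pulley_2 in the frame of kit_board between 0.008 and 0.016 m and x of pulley_3 in the frame of kit_board between -0.04 and -0.016 m and y of pulley_3 in the frame of kit_board between -0.012 and 0.012 m and z of pulley_3 in the frame of kit_board between 0.008 and 0.016 m and x of pulley_4 in the frame of kit_board between -0.096 and -0.072 m and y of pulley_4 in the frame of kit_board between -0.012 and 0.012 m and z of pulley_4 in the frame of kit_board between 0.008 and 0.016 m and contact force between the fingers and anything else below 0.1 N and not (x of shaft in the frame of kit_board between -0.012 and 0.012 m and y of shaft in the frame of kit_board between -0.005 and 0.005 m and z of shaft in the frame of kit_board between 0.063 and 0.071 m and angle between the x axis of shaft and the x axis of kit_board, either way round below 0.05 rad)), for 0.2 s.
2. the shaft lies in both V-cradles over the pulleys (x of shaft in the frame of kit_board between -0.012 and 0.012 m and y of shaft in the frame of kit_board between -0.005 and 0.005 m and z of shaft in the frame of kit_board between 0.063 and 0.071 m and angle between the x axis of shaft and the x axis of kit_board, either way round below 0.05 rad), for 0.2 s.
At the end, for the whole second after the job is handed in: Pulleys 26, 35, 44, 54 mm stand hub up (within 0.1 rad) on the marks at x = +84, +28, -28, -84 mm, each within 12 mm along and across. Shaft axis 63 to 71 mm above the bench, within 5 mm of the middle line, 0.05 rad and 12 mm lengthwise of centred. All at rest and released (all of step 2 and x of pulley_1 in the frame of kit_board between 0.072 and 0.096 m and y of pulley_1 in the frame of kit_board between -0.012 and 0.012 m and z of pulley_1 in the frame of kit_board between 0.008 and 0.016 m and angle between each of pulley_1, pulley_2, pulley_3, pulley_4's own z axis and vertical below 0.1 rad and x of pulley_2 in the frame of kit_board between 0.016 and 0.04 m and y of pulley_2 in the frame of kit_board between -0.012 and 0.012 m and z of pulley_2 in the frame of kit_board between 0.008 and 0.016 m and x of pulley_3 in the frame of kit_board between -0.04 and -0.016 m and y of pulley_3 in the frame of kit_board between -0.012 and 0.012 m and z of pulley_3 in the frame of kit_board between 0.008 and 0.016 m and x of pulley_4 in the frame of kit_board between -0.096 and -0.072 m and y of pulley_4 in the frame of kit_board between -0.012 and 0.012 m and z of pulley_4 in the frame of kit_board between 0.008 and 0.016 m and contact force between the fingers and anything else below 0.1 N and linear speed of each of pulley_1, pulley_2, pulley_3, pulley_4, shaft below 0.02 m/s); the robot touches nothing.
It fails at once if the bearing block, the tape roll or the T-handle driver is shifted by more than 30 mm (distance of any of bearing_block, tape_roll, t_driver from where it was at the start of the episode above 0.03 m).
It also fails if it takes over 131 s, if anything falls off the work surface, if the arm or the gripper's body presses on something with over 40 N, if the wrist force passes 120 N, or if a joint passes its speed limit or range.

## Working session

There is one attempt and no reset: what is moved stays moved. The work goes in short steps, Python scripts to look and compute and a tool call to move; the robot and the scene stay as the last step left them, time stands still between calls to the robot, and variables do not carry over. Pictures are saved under pics/ and viewed, at most 14 in all, crops included, and the job is handed in when it is done.

Besides the shell and the picture viewer there is one more tool, called by a JSON object that holds its "op" and its "data". drive_tool: Moves the arm, as the interface text tells. Its arguments: {"type":"object","properties":{"dp":{"type":"array","items":{"type":"array","items":{"type":"number"}}},"angular":{"type":"array","items":{"type":"array","items":{"type":"number"}}},"claw":{"type":"number"},"squeeze":{"type":"number"}},"required":["dp","angular"]}

```bash
ls; mkdir -p pics; python3 - <<'E'
from plant import telemetry,cams,robot,models
import cv2,numpy as np
for n in("top","scene"):
    im=cams.camera(n); cv2.imwrite(f"pics/{n}0.png",im[:,:,::-1])
    c=cams.get_calibration(n); print(n,np.round(c["mtx"],1).tolist(),np.round(c["world_from_camera"],4).tolist())
    for t in("pulley_1","shaft","kit_board","bearing_block","tape_roll","t_driver"):
        print(t,[(round(d["conf"],2),np.round(np.array(d["position"])*[512,384],1).tolist()) for d in models.mark_of(t,n)])
print(telemetry.get_obs(),robot.finger_overhang)
E
```

```text
pics
top [[360.9, 0.0, 250.9], [0.0, 360.9, 188.1], [0.0, 0.0, 1.0]] [[-0.1001, -0.9705, 0.2192, 0.3351], [-0.995, 0.0977, -0.0219, 0.0647], [-0.0002, -0.2203, -0.9754, 1.1024], [0.0, 0.0, 0.0, 1.0]]
pulley_1 [(0.76, [196.0, 210.6]), (0.65, [119.6, 238.7]), (0.59, [231.2, 202.0]), (0.53, [210.7, 276.6]), (0.5, [197.2, 242.3]), (0.41, [158.5, 214.4])]
shaft [(0.54, [193.6, 173.7]), (0.25, [156.2, 217.0])]
kit_board [(0.73, [333.6, 192.4])]
bearing_block [(0.79, [161.2, 239.8])]
tape_roll [(0.53, [235.6, 237.9])]
t_driver [(0.72, [267.4, 121.1]), (0.43, [198.5, 210.5])]
scene [[346.4, 0.0, 249.2], [0.0, 346.4, 190.7], [0.0, 0.0, 1.0]] [[-0.1942, 0.5844, -0.7879, 1.2184], [0.981, 0.1145, -0.1568, 0.1844], [-0.0014, -0.8033, -0.5955, 0.5708], [0.0, 0.0, 0.0, 1.0]]
pulley_1 [(0.55, [313.7, 212.5]), (0.51, [409.8, 207.8]), (0.49, [270.5, 212.0]), (0.48, [318.4, 187.9]), (0.47, [365.7, 219.1]), (0.41, [307.8, 169.8])]
shaft [(0.57, [313.2, 231.4])]
kit_board [(0.69, [156.7, 194.1])]
bearing_block [(0.51, [357.5, 196.8])]
tape_roll [(0.74, [271.0, 186.3]), (0.19, [318.0, 185.3])]
t_driver [(0.97, [179.6, 278.2])]
{'time': 0.7, 'joint_positions': array([-1.33160133,  0.43444178,  0.02499846,  1.57323588, -0.01158129,
        1.1339979 , -0.07508421]), 'qd': array([ 0.00029281,  0.0015691 ,  0.00030243, -0.00212259,  0.00128487,
       -0.00081615,  0.0004016 ]), 'joint_torque': array([-1.24852082e-03, -6.70104504e+01,  1.02276418e+00, -3.16503918e+01,
        1.52845017e-02,  2.60049528e-03,  3.80681342e-06]), 'ee_pos': array([0.20951652, 0.5888317 , 0.24834512]), 'ee_rot': array([5.34368306e-01, 3.09577931e+00, 9.32740019e-05]), 'force': array([-0.17986113,  0.09117505, -0.40808226]), 'wrist_torque': array([-0.00816266, -0.04651666, -0.02001784]), 'grasp_force': 0.0, 'gripper_width': 0.08555771702907956} 0.017
```

```bash
python3 - <<'E'
import cv2
im=cv2.imread("pics/top0.png"); cv2.imwrite("pics/topc.png",cv2.resize(im[90:310,90:420],(800,533),interpolation=cv2.INTER_CUBIC))
E
```

```text
(no output)
```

View pics/topc.png

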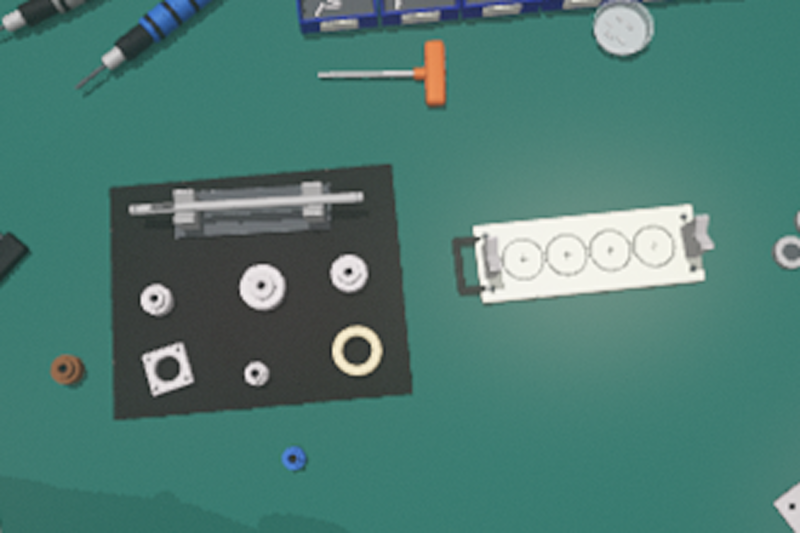

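View pics/scene0.png

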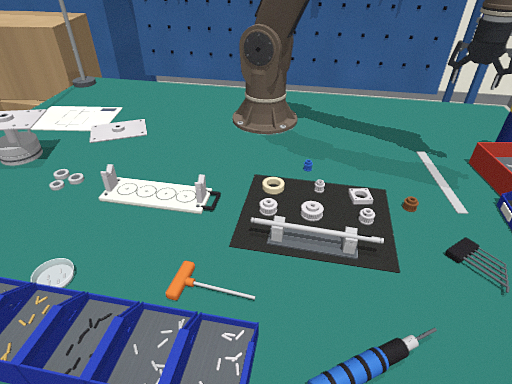

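The top crop (2.42x) shows white pulleys on the mat: crop (257,373), the smallest → pulley_1; (157,299), second smallest → pulley_2; (348,273) → pulley_3; (262,287), the largest → pulley_4. The brown one at (67,370) and the blue one at (293,459) are look-alikes, wrong in colour and off the mat. The board's black handle is at its left end, nearest the mat.

```bash
cat > h.py <<'E'
from plant import telemetry,cams,robot,models
import cv2,numpy as np
from scipy.spatial.transform import Rotation as R
def ray(cal,px,z):
    T=cal["world_from_camera"]; K=cal["mtx"]
    d=T[:3,:3]@np.linalg.solve(K,[px[0],px[1],1.]); o=T[:3,3]
    return (o+d*(z-o[2])/d[2])[:2]
def proj(cal,P):
    T=np.linalg.inv(cal["world_from_camera"]); p=cal["mtx"]@(T[:3,:3]@np.array(P)+T[:3,3]); return p[:2]/p[2]
def pose():
    o=telemetry.get_obs(); return np.array(o["ee_pos"]),R.from_rotvec(o["ee_rot"])
def delta(tgt,yaw):
    """dp & angular in current tool frame to reach tgt, tool down, tool y axis along world angle yaw (mod pi)"""
    p,r=pose(); M=r.as_matrix()
    best=None
    for k in(0,np.pi):
        y=np.array([np.cos(yaw+k),np.sin(yaw+k),0]); z=np.array([0,0,-1.]); x=np.cross(y,z)
        rv=(r.inv()*R.from_matrix(np.c_[x,y,z])).as_rotvec()
        if best is None or np.linalg.norm(rv)<np.linalg.norm(best): best=rv
    return np.round(M.T@(np.array(tgt)-p),4),np.round(best,3)
E
python3 - <<'E'
from h import *
c=cams.get_calibration("top"); s=cams.get_calibration("scene")
top={"p4":(196,210.6),"p3":(231.2,202),"p1":(197.2,242.3),"p2":(158.5,214.4)}
sc={"p4":(313.7,212.5),"p3":(270.5,212),"p1":(318.4,187.9),"p2":(365.7,219.1)}
hub={"p4":(198,208.4),"p3":(233.5,202.6),"p1":(196,244),"p2":(154.8,213)}
for k in top: print(k,np.round(ray(c,top[k],.003),3),np.round(ray(s,sc[k],.003),3),"hub",np.round(ray(c,hub[k],.031),3))
rings=[(523,259),(567,254),(610,250),(654,246)]
W=np.array([ray(c,(90+a/2.424,90+b/2.424),.012) for a,b in rings]); print(W.round(3).tolist(),W.mean(0),np.linalg.norm(W[0]-W[3]))
for e in [(130,209),(362,197)]: print("shaft end",ray(c,(90+e[0]/2.424,90+e[1]/2.424),.043).round(3))
p,r=pose();print(p,r.as_matrix().round(3).tolist())
print(cams.get_calibration("wrist")["world_from_camera"].round(3).tolist(),cams.get_calibration("wrist")["mtx"].round(1).tolist())
E
```

```text
p4 [0.528 0.215] [0.527 0.213] hub [0.529 0.205]
p3 [0.544 0.105] [0.546 0.106] hub [0.536 0.097]
p1 [0.431 0.218] [0.417 0.221] hub [0.424 0.218]
p2 [0.528 0.331] [0.528 0.341] hub [0.528 0.335]
[[0.536, -0.125], [0.536, -0.182], [0.536, -0.237], [0.536, -0.294]] [ 0.53593885 -0.20946429] 0.1684262288915007
shaft end [0.642 0.361]
shaft end [0.629 0.071]
[0.20951652 0.5888317  0.24834512] [[-0.942, 0.335, 0.0], [0.335, 0.942, 0.0], [-0.0, 0.0, -1.0]]
[[0.335, 0.903, 0.268, 0.141], [0.942, -0.321, -0.095, 0.614], [-0.0, 0.284, -0.959, 0.374], [0.0, 0.0, 0.0, 1.0]] [[307.9, 0.0, 257.3], [0.0, 307.9, 191.2], [0.0, 0.0, 1.0]]
```

```bash
python3 - <<'E'
from h import *
print(delta([.52,.22,.25],0))
E
```

```text
(array([-0.4162, -0.2434, -0.0017]), array([ 0.   , -0.   ,  1.229]))
```

{"op": "drive_tool", "data": {"dp": [[-0.416, -0.243, 0], [-0.416, -0.243, 0], [-0.416, -0.243, 0], [-0.416, -0.243, 0], [-0.416, -0.243, 0], [-0.416, -0.243, 0], [-0.416, -0.243, 0], [-0.416, -0.243, 0], [-0.416, -0.243, 0], [-0.416, -0.243, 0], [-0.416, -0.243, 0]], "angular": [[0, 0, 1.229], [0, 0, 1.229], [0, 0, 1.229], [0, 0, 1.229], [0, 0, 1.229], [0, 0, 1.229], [0, 0, 1.229], [0, 0, 1.229], [0, 0, 1.229], [0, 0, 1.229], [0, 0, 1.229]]}}

```text
time: 2.08
ee_pos: [0.5191, 0.2219, 0.2482]
ee_rot: [-2.218, -2.224, -0.0]
force: [0.3, 0.6, 0.3]
gripper_width: 0.0852
grasp_force: 0.0
```

```bash
python3 - <<'E'
from h import *
c=cams.get_calibration("wrist"); im=cams.camera("wrist"); cv2.imwrite("pics/w1.png",im[:,:,::-1]); np.savez("w1.npz",**c)
for d in models.mark_of("pulley_1","wrist"):
    q=np.array(d["position"])*[512,384]; print(round(d["conf"],2),q.round(1),ray(c,q,.003).round(4))
for d in models.masks_of("pulley_1","wrist"):
    q=np.array(d["position"])*[512,384]; print("m",round(d["conf"],2),q.round(1),d["pixels"].sum(),ray(c,q,.017).round(4))
for d in models.masks_of("shaft","wrist")[:2]:
    v,u=np.nonzero(d["pixels"]); (cx,cy),(w,h),a=cv2.minAreaRect(np.c_[u,v].astype(np.float32)); print("shaft",d["conf"],cx,cy,w,h,a,ray(c,(cx,cy),.043), [ray(c,b,.043).round(3).tolist() for b in cv2.boxPoints(((cx,cy),(w,h),a))])
print(pose()[0])
E
```

```text
0.97 [269.5 254.2] [0.5358 0.0971]
0.96 [267.8  58.5] [0.5304 0.3391]
0.9 [176.1 161. ] [0.42  0.223]
0.88 [103.6 189.8] [0.3264 0.1861]
0.74 [268.3 171.9] [0.5327 0.2097]
m 0.93 [267.1  56.2] 924 [0.5293 0.3396]
m 0.72 [272.9 259. ] 1049 [0.5397 0.0977]
m 0.67 [267.8 176.3] 1740 [0.5316 0.2076]
m 0.61 [176.5 162.2] 483 [0.4241 0.2243]
m 0.6 [ 97.5 191.1] 557 [0.3261 0.1885]
shaft 0.59 364.8362121582031 159.60536193847656 13.848848342895508 265.1797790527344 8.426968574523926 [0.63601486 0.23288933] [[0.62, 0.07], [0.635, 0.362], [0.648, 0.361], [0.637, 0.067]]
[0.51950632 0.22121839 0.2483329 ]
```

View pics/w1.png

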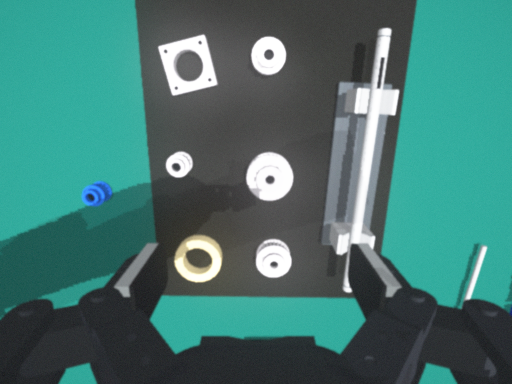

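The wrist view shows p2 (268,56), p1 (178,164), p4 (270,177), p3 (274,259), with the shaft on the right. The blue decoy at (97,193) is off the mat. Scaled by depth, the sizes give about 37 mm for p2 and 47 mm for p3, which confirms the identities.

```bash
python3 - <<'E'
from h import *
c=dict(np.load("w1.npz"))
for n,q in dict(p1=(178.3,165.8),p2=(268.7,55),p4=(270,180),p3=(273.5,264.5)).items(): print(n,ray(c,q,.031).round(4))
for e in [(384,31),(347.5,290)]: print("shaft",ray(c,e,.043).round(4))
E
```

```text
p1 [0.4296 0.2229]
p2 [0.5305 0.339 ]
p4 [0.5337 0.2066]
p3 [0.5397 0.0978]
shaft [0.6417 0.3593]
shaft [0.6312 0.0695]
```

{"op": "drive_tool", "data": {"dp": [[-0.013, 0.0135, 0.06], [-0.013, 0.0135, 0.12], [-0.013, 0.0135, 0.17], [-0.013, 0.0135, 0.2], [-0.013, 0.0135, 0.224], [-0.013, 0.0135, 0.224], [-0.013, 0.0135, 0.224]], "angular": [[0, 0, 0], [0, 0, 0], [0, 0, 0], [0, 0, 0], [0, 0, 0], [0, 0, 0], [0, 0, 0]]}}

```text
time: 3.15
ee_pos: [0.534, 0.2078, 0.0252]
ee_rot: [2.221, 2.221, 0.002]
force: [-0.4, 0.6, 0.2]
gripper_width: 0.0858
grasp_force: 0.0
```

{"op": "drive_tool", "data": {"dp": [[0, 0, 0], [0, 0, 0], [0, 0, 0], [0, 0, 0], [0, 0, 0], [0, 0, 0]], "angular": [[0, 0, 0], [0, 0, 0], [0, 0, 0], [0, 0, 0], [0, 0, 0], [0, 0, 0]], "claw": -1, "squeeze": 40}}

```text
time: 3.9
ee_pos: [0.534, 0.2078, 0.0256]
ee_rot: [2.221, 2.221, 0.003]
force: [-1.6, 0.2, 9.7]
gripper_width: 0.0519
grasp_force: 40.1
```

{"op": "drive_tool", "data": {"dp": [[0, 0, -0.04], [0, 0, -0.1], [-0.05, 0, -0.16], [-0.11, 0, -0.21], [-0.17, 0, -0.21], [-0.23, 0, -0.21], [-0.29, 0, -0.21], [-0.35, 0, -0.21], [-0.39, 0, -0.21], [-0.408, 0, -0.21], [-0.408, 0, -0.21], [-0.408, 0, -0.21]], "angular": [[0, 0, 0], [0, 0, 0], [0, 0, 0], [0, 0, 0], [0, 0, 0], [0, 0, 0], [0, 0, 0], [0, 0, 0], [0, 0, 0], [0, 0, 0], [0, 0, 0], [0, 0, 0]]}}

```text
time: 5.4
ee_pos: [0.5337, -0.1985, 0.2342]
ee_rot: [-2.218, -2.223, -0.001]
force: [0.6, -0.2, -1.4]
gripper_width: 0.052
grasp_force: 43.0
```

```bash
python3 - <<'E'
from h import *
c=cams.get_calibration("wrist"); im=cams.camera("wrist"); cv2.imwrite("pics/w2.png",im[:,:,::-1]); np.savez("w2.npz",**c)
for d in models.mark_of("kit_board","wrist"):
    q=np.array(d["position"])*[512,384]; print(round(d["conf"],2),q.round(1),ray(c,q,.0).round(4))
print(pose()[0])
E
```

```text
0.88 [259.  174.2] [ 0.5359 -0.2108]
[ 0.53384825 -0.19841663  0.23421451]
```

View pics/w2.png

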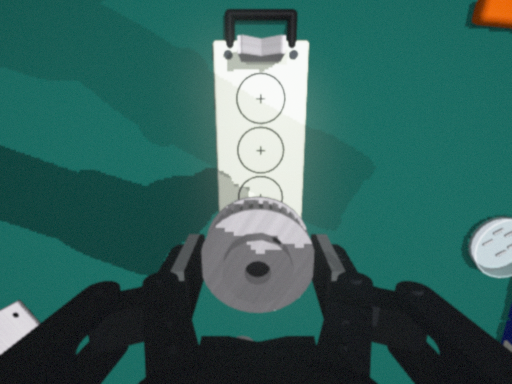

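The wrist view shows the board running up the image with the handle at (262,25) and ring crosses at (260,98) and (260,150). The held pulley_4 has its bore at (258,269).

```bash
python3 - <<'E'
from h import *
c=dict(np.load("w2.npz"))
a,b=ray(c,(260.5,98.5),.012),ray(c,(260.5,150.5),.012); print(a,b,np.linalg.norm(a-b), "centre",a+(b-a)*1.5, "r4",a+(b-a)*3)
print("corners",ray(c,(214,41),.012),ray(c,(308,41),.012))
print("held",ray(c,(258,269),.2342+.0054))
t=cams.get_calibration("top")
E
```

```text
[ 0.53706769 -0.12403197] [ 0.537389   -0.18046738] 0.05643633038153115 centre [ 0.53754966 -0.20868509] r4 [ 0.53803163 -0.29333822]
corners [ 0.48887706 -0.06748697] [ 0.58564909 -0.06720965]
held [ 0.53402372 -0.19710562]
```

{"op": "drive_tool", "data": {"dp": [[-0.05, 0.003, 0.03], [-0.0955, 0.003, 0.08], [-0.0955, 0.003, 0.13], [-0.0955, 0.003, 0.165], [-0.0955, 0.003, 0.185], [-0.0955, 0.003, 0.1985], [-0.0955, 0.003, 0.1985], [-0.0955, 0.003, 0.1985]], "angular": [[0, 0, 0], [0, 0, 0], [0, 0, 0], [0, 0, 0], [0, 0, 0], [0, 0, 0], [0, 0, 0], [0, 0, 0]]}}

```text
time: 6.5
ee_pos: [0.5372, -0.2962, 0.0368]
ee_rot: [2.22, 2.221, 0.001]
force: [0.2, -0.1, -1.3]
gripper_width: 0.052
grasp_force: 44.5
```

{"op": "drive_tool", "data": {"dp": [[0.002, 0, 0.0015], [0.002, 0, 0.0015]], "angular": [[0, 0, 0], [0, 0, 0]]}}

```text
time: 6.75
ee_pos: [0.5368, -0.2937, 0.0347]
ee_rot: [2.221, 2.222, 0.001]
force: [0.2, 0.8, 0.1]
gripper_width: 0.0521
grasp_force: 44.5
```

{"op": "drive_tool", "data": {"dp": [[0, 0, 0], [0, 0, 0], [0, 0, 0], [0, 0, 0]], "angular": [[0, 0, 0], [0, 0, 0], [0, 0, 0], [0, 0, 0]], "claw": 1}}

```text
time: 7.25
ee_pos: [0.5364, -0.2941, 0.0343]
ee_rot: [-2.222, -2.221, -0.0]
force: [-0.4, 0.5, -0.6]
gripper_width: 0.0856
grasp_force: 0.0
```

{"op": "drive_tool", "data": {"dp": [[0, 0, -0.06], [0.02, 0, -0.11], [0.08, 0, -0.11], [0.14, 0.002, -0.11], [0.2, 0.002, -0.11], [0.26, 0.002, -0.11], [0.32, 0.002, -0.11], [0.37, 0.002, -0.11], [0.392, 0.002, -0.09], [0.392, 0.002, -0.05], [0.392, 0.002, -0.03], [0.392, 0.002, -0.03]], "angular": [[0, 0, 0], [0, 0, 0], [0, 0, 0], [0, 0, 0], [0, 0, 0], [0, 0, 0], [0, 0, 0], [0, 0, 0], [0, 0, 0], [0, 0, 0], [0, 0, 0], [0, 0, 0]], "claw": 0.41}}

```text
time: 8.75
ee_pos: [0.5374, 0.0976, 0.0631]
ee_rot: [-2.221, -2.22, 0.004]
force: [-0.4, 1.0, 0.5]
gripper_width: 0.06
grasp_force: 0.0
```

{"op": "drive_tool", "data": {"dp": [[0, 0, 0.02], [0, 0, 0.039], [0, 0, 0.039], [0, 0, 0.039]], "angular": [[0, 0, 0], [0, 0, 0], [0, 0, 0], [0, 0, 0]]}}

```text
time: 9.25
ee_pos: [0.5393, 0.0979, 0.0265]
ee_rot: [2.221, 2.221, 0.002]
force: [0.7, 0.1, 0.2]
gripper_width: 0.0601
grasp_force: 0.0
```

{"op": "drive_tool", "data": {"dp": [[0, 0, 0], [0, 0, 0], [0, 0, 0], [0, 0, 0], [0, 0, 0]], "angular": [[0, 0, 0], [0, 0, 0], [0, 0, 0], [0, 0, 0], [0, 0, 0]], "claw": -1}}

```text
time: 9.88
ee_pos: [0.5392, 0.0981, 0.0267]
ee_rot: [2.221, 2.221, 0.003]
force: [-1.6, -0.4, 8.3]
gripper_width: 0.0424
grasp_force: 39.3
```

{"op": "drive_tool", "data": {"dp": [[0, 0, -0.06], [-0.02, 0, -0.11], [-0.08, 0, -0.11], [-0.14, -0.002, -0.11], [-0.2, -0.002, -0.11], [-0.26, -0.002, -0.11], [-0.31, -0.002, -0.11], [-0.3345, -0.002, -0.11], [-0.3345, -0.002, -0.08], [-0.3345, -0.002, -0.04], [-0.3345, -0.002, -0.02], [-0.3345, -0.002, -0.02]], "angular": [[0, 0, 0], [0, 0, 0], [0, 0, 0], [0, 0, 0], [0, 0, 0], [0, 0, 0], [0, 0, 0], [0, 0, 0], [0, 0, 0], [0, 0, 0], [0, 0, 0], [0, 0, 0]]}}

```text
time: 11.38
ee_pos: [0.5355, -0.2362, 0.0444]
ee_rot: [-2.22, -2.22, 0.002]
force: [-0.2, -0.7, 0.8]
gripper_width: 0.0426
grasp_force: 41.4
```

```bash
python3 - <<'E'
from h import *
im=cams.camera("wrist"); c=cams.get_calibration("wrist"); cv2.imwrite("pics/w3.png",im[:,:,::-1]); np.savez("w3.npz",**c)
p=pose()[0];print(p)
for n,y in(("r1",-.1245),("r2",-.1805),("r3",-.2365)): print(n,proj(c,[.537,y,.012]).round(1))
print("hub if centred",proj(c,[p[0],p[1],p[2]+.0044]).round(1))
E
```

```text
[ 0.53628886 -0.23662328  0.04558037]
r1 [258.9  10.3]
r2 [258.7 133.8]
r3 [258.6 234.5]
hub if centred [257.3 270.6]
```

View pics/w3.png

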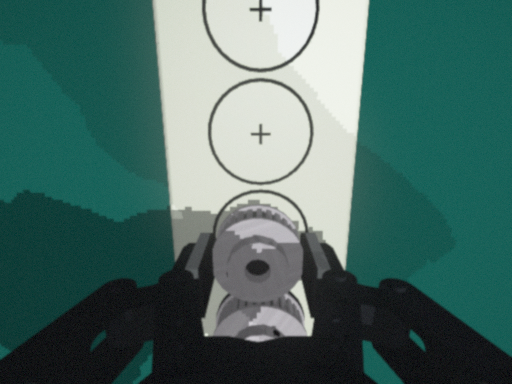

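Crosses are at (260,9) and (260,133), as predicted. The held pulley_3's bore at (258,267) is within 1 mm.

{"op": "drive_tool", "data": {"dp": [[0, 0.001, 0.006], [0, 0.001, 0.009], [0, 0.001, 0.009]], "angular": [[0, 0, 0], [0, 0, 0], [0, 0, 0]]}}

```text
time: 11.8
ee_pos: [0.5375, -0.2365, 0.0365]
ee_rot: [2.221, 2.221, 0.0]
force: [-0.9, 0.7, -0.2]
gripper_width: 0.042
grasp_force: 41.4
```

{"op": "drive_tool", "data": {"dp": [[0, 0, 0.0005], [0, 0, 0.0005], [0, 0, 0.0005], [0, 0, 0], [0, 0, -0.03], [0, 0, -0.08]], "angular": [[0, 0, 0], [0, 0, 0], [0, 0, 0], [0, 0, 0], [0, 0, 0], [0, 0, 0]], "claw": 0.41}}

```text
time: 12.55
ee_pos: [0.5363, -0.236, 0.1159]
ee_rot: [-2.219, -2.219, 0.003]
force: [0.6, 0.5, 0.1]
gripper_width: 0.0603
grasp_force: 0.0
```

{"op": "drive_tool", "data": {"dp": [[0.06, 0, -0.03], [0.12, 0, -0.03], [0.18, -0.003, -0.03], [0.24, -0.005, -0.03], [0.3, -0.007, -0.03], [0.36, -0.007, -0.03], [0.42, -0.007, -0.03], [0.48, -0.007, -0.03], [0.54, -0.007, -0.03], [0.5755, -0.007, -0.03], [0.5755, -0.007, 0.02], [0.5755, -0.007, 0.05]], "angular": [[0, 0, 0], [0, 0, 0], [0, 0, 0], [0, 0, 0], [0, 0, 0], [0, 0, 0], [0, 0, 0], [0, 0, 0], [0, 0, 0], [0, 0, 0], [0, 0, 0], [0, 0, 0]]}}

```text
time: 14.05
ee_pos: [0.5294, 0.3394, 0.0644]
ee_rot: [-2.22, -2.223, 0.002]
force: [-0.3, -0.4, 0.4]
gripper_width: 0.0601
grasp_force: 0.0
```

{"op": "drive_tool", "data": {"dp": [[0, 0, 0.02], [0, 0, 0.04], [0, 0, 0.04], [0, 0, 0.04]], "angular": [[0, 0, 0], [0, 0, 0], [0, 0, 0], [0, 0, 0]]}}

```text
time: 14.55
ee_pos: [0.5312, 0.3391, 0.0272]
ee_rot: [2.222, 2.221, 0.002]
force: [0.5, 0.3, -0.4]
gripper_width: 0.0602
grasp_force: 0.0
```

{"op": "drive_tool", "data": {"dp": [[0, 0, 0.001], [0, 0, 0.001], [0, 0, 0.001], [0, 0, 0.001], [0, 0, 0.001], [0, 0, 0.001]], "angular": [[0, 0, 0], [0, 0, 0], [0, 0, 0], [0, 0, 0], [0, 0, 0], [0, 0, 0]], "claw": -1}}

```text
time: 15.3
ee_pos: [0.531, 0.3393, 0.0264]
ee_rot: [2.221, 2.221, 0.003]
force: [-0.2, -1.0, 5.7]
gripper_width: 0.033
grasp_force: 39.4
```

{"op": "drive_tool", "data": {"dp": [[0, 0, -0.05], [-0.02, 0, -0.1], [-0.08, 0, -0.1], [-0.14, 0.002, -0.1], [-0.2, 0.004, -0.1], [-0.26, 0.006, -0.1], [-0.32, 0.006, -0.1], [-0.38, 0.006, -0.1], [-0.44, 0.006, -0.1], [-0.5, 0.006, -0.1], [-0.5195, 0.006, -0.08], [-0.5195, 0.006, -0.05]], "angular": [[0, 0, 0], [0, 0, 0], [0, 0, 0], [0, 0, 0], [0, 0, 0], [0, 0, 0], [0, 0, 0], [0, 0, 0], [0, 0, 0], [0, 0, 0], [0, 0, 0], [0, 0, 0]]}}

```text
time: 16.8
ee_pos: [0.5369, -0.1837, 0.076]
ee_rot: [2.224, 2.215, 0.002]
force: [1.0, 0.7, -0.9]
gripper_width: 0.033
grasp_force: 40.0
```

{"op": "drive_tool", "data": {"dp": [[0, 0, 0.02], [0, 0, 0.035], [0, 0, 0.04], [0, 0, 0.04]], "angular": [[0, 0, 0], [0, 0, 0], [0, 0, 0], [0, 0, 0]]}}

```text
time: 17.3
ee_pos: [0.5367, -0.1806, 0.0358]
ee_rot: [2.221, 2.221, 0.001]
force: [0.7, 0.2, 0.1]
gripper_width: 0.0331
grasp_force: 40.0
```

{"op": "drive_tool", "data": {"dp": [[0, 0, 0.0005], [0, 0, 0.0005], [0, 0, 0.0005], [0, 0, 0], [0, 0, -0.03], [0, 0, -0.08]], "angular": [[0, 0, 0], [0, 0, 0], [0, 0, 0], [0, 0, 0], [0, 0, 0], [0, 0, 0]], "claw": 0.41}}

```text
time: 18.05
ee_pos: [0.5353, -0.1801, 0.115]
ee_rot: [-2.22, -2.219, 0.003]
force: [1.0, 0.2, -0.1]
gripper_width: 0.0601
grasp_force: 0.0
```

{"op": "drive_tool", "data": {"dp": [[0.06, -0.015, -0.03], [0.12, -0.03, -0.03], [0.175, -0.045, -0.03], [0.23, -0.06, -0.03], [0.285, -0.075, -0.03], [0.34, -0.09, -0.03], [0.385, -0.105, -0.03], [0.4035, -0.111, -0.03], [0.4035, -0.111, 0.02], [0.4035, -0.111, 0.05], [0.4035, -0.111, 0.05]], "angular": [[0, 0, 0], [0, 0, 0], [0, 0, 0], [0, 0, 0], [0, 0, 0], [0, 0, 0], [0, 0, 0], [0, 0, 0], [0, 0, 0], [0, 0, 0], [0, 0, 0]]}}

```text
time: 19.42
ee_pos: [0.4242, 0.222, 0.0639]
ee_rot: [-2.222, -2.221, 0.006]
force: [-0.7, -1.0, -0.7]
gripper_width: 0.0602
grasp_force: 0.0
```

{"op": "drive_tool", "data": {"dp": [[0, 0, 0.02], [0, 0, 0.038], [0, 0, 0.038], [0, 0, 0.038]], "angular": [[0, 0, 0], [0, 0, 0], [0, 0, 0], [0, 0, 0]]}}

```text
time: 19.92
ee_pos: [0.4262, 0.2232, 0.0286]
ee_rot: [2.222, 2.221, 0.003]
force: [0.6, 1.0, -0.2]
gripper_width: 0.0605
grasp_force: 0.0
```

{"op": "drive_tool", "data": {"dp": [[0, 0, 0], [0, 0, 0], [0, 0, 0], [0, 0, 0], [0, 0, 0], [0, 0, 0]], "angular": [[0, 0, 0], [0, 0, 0], [0, 0, 0], [0, 0, 0], [0, 0, 0], [0, 0, 0]], "claw": -1, "squeeze": 30}}

```text
time: 20.68
ee_pos: [0.4258, 0.2232, 0.0281]
ee_rot: [-2.221, -2.221, -0.002]
force: [-1.3, -1.2, 8.6]
gripper_width: 0.0246
grasp_force: 28.9
```

{"op": "drive_tool", "data": {"dp": [[0, 0, -0.05], [-0.03, 0.01, -0.1], [-0.085, 0.03, -0.11], [-0.14, 0.045, -0.11], [-0.195, 0.06, -0.11], [-0.25, 0.08, -0.11], [-0.305, 0.1, -0.11], [-0.34, 0.111, -0.11], [-0.3475, 0.111, -0.11], [-0.3475, 0.111, -0.08], [-0.3475, 0.111, -0.04], [-0.3475, 0.111, -0.03]], "angular": [[0, 0, 0], [0, 0, 0], [0, 0, 0], [0, 0, 0], [0, 0, 0], [0, 0, 0], [0, 0, 0], [0, 0, 0], [0, 0, 0], [0, 0, 0], [0, 0, 0], [0, 0, 0]]}}

```text
time: 22.18
ee_pos: [0.5346, -0.123, 0.0555]
ee_rot: [-2.218, -2.22, 0.003]
force: [-0.9, 0.1, 0.2]
gripper_width: 0.0245
grasp_force: 29.8
```

{"op": "drive_tool", "data": {"dp": [[0, 0, 0.01], [0, 0, 0.0195], [0, 0, 0.0195], [0, 0, 0.0195]], "angular": [[0, 0, 0], [0, 0, 0], [0, 0, 0], [0, 0, 0]]}}

```text
time: 22.68
ee_pos: [0.5368, -0.1246, 0.0383]
ee_rot: [2.221, 2.221, 0.001]
force: [-0.8, -0.6, -0.8]
gripper_width: 0.0247
grasp_force: 29.9
```

Lower the last millimetre, release, rise and check.

{"op": "drive_tool", "data": {"dp": [[0, 0, 0.001], [0, 0, 0.001]], "angular": [[0, 0, 0], [0, 0, 0]]}}

```text
time: 22.92
ee_pos: [0.5368, -0.1246, 0.0371]
ee_rot: [2.221, 2.221, 0.001]
force: [-0.1, 0.1, 2.7]
gripper_width: 0.024
grasp_force: 30.1
```

{"op": "drive_tool", "data": {"dp": [[0, 0, 0], [0, 0, 0], [0, 0, 0], [0, 0, 0], [0, 0, -0.03], [0, 0, -0.08], [-0.03, 0, -0.14], [-0.06, 0, -0.2], [-0.06, 0, -0.23], [-0.06, 0, -0.23], [-0.06, 0, -0.23]], "angular": [[0, 0, 0], [0, 0, 0], [0, 0, 0], [0, 0, 0], [0, 0, 0], [0, 0, 0], [0, 0, 0], [0, 0, 0], [0, 0, 0], [0, 0, 0], [0, 0, 0]], "claw": 0.41}}

```text
time: 24.3
ee_pos: [0.5361, -0.184, 0.2661]
ee_rot: [-2.22, -2.221, 0.0]
force: [-0.6, -0.2, -0.0]
gripper_width: 0.0603
grasp_force: 0.0
```

```bash
python3 - <<'E'
from h import *
im=cams.camera("wrist"); c=cams.get_calibration("wrist"); cv2.imwrite("pics/w4.png",im[:,:,::-1]); np.savez("w4.npz",**c)
print(pose()[0])
for d in models.mark_of("pulley_1","wrist"):
    q=np.array(d["position"])*[512,384]; print(round(d["conf"],2),q.round(1),ray(c,q,.012).round(4))
for d in models.mark_of("kit_board","wrist"):
    q=np.array(d["position"])*[512,384]; print(round(d["conf"],2),q.round(1),ray(c,q,.0).round(4))
E
```

```text
[ 0.53585717 -0.18382495  0.26562079]
0.95 [259.9 241.8] [ 0.5392 -0.2945]
0.86 [260.7 158.5] [ 0.5398 -0.1809]
0.61 [258.  204.1] [ 0.5365 -0.2408]
0.57 [258.3 112.8] [ 0.5367 -0.1257]
0.76 [258.2 177.3] [ 0.5367 -0.2079]
```

View pics/w4.png

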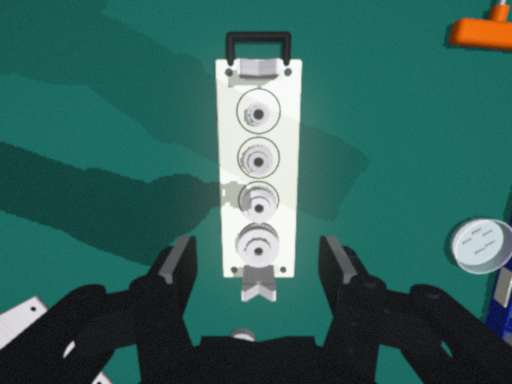

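All four pulleys stand on their rings: bores at (258,114), (258,162), (259,208) and (259,251), smallest nearest the handle and within about 3 mm. Next, the shaft.

{"op": "drive_tool", "data": {"dp": [[0.06, 0.015, 0], [0.12, 0.03, 0], [0.175, 0.045, 0], [0.23, 0.06, 0], [0.285, 0.075, 0], [0.34, 0.09, 0], [0.385, 0.1, 0.02], [0.398, 0.1, 0.07], [0.398, 0.1, 0.12], [0.398, 0.1, 0.15], [0.398, 0.1, 0.15], [0.398, 0.1, 0.15]], "angular": [[0, 0, 0.01], [0, 0, 0.02], [0, 0, 0.036], [0, 0, 0.036], [0, 0, 0.036], [0, 0, 0.036], [0, 0, 0.036], [0, 0, 0.036], [0, 0, 0.036], [0, 0, 0.036], [0, 0, 0.036], [0, 0, 0.036]]}}

```text
time: 25.95
ee_pos: [0.6371, 0.2134, 0.1177]
ee_rot: [2.261, 2.18, 0.001]
force: [-0.0, -0.5, 0.5]
gripper_width: 0.0603
grasp_force: 0.0
```

```bash
python3 - <<'E'
from h import *
im=cams.camera("wrist"); c=cams.get_calibration("wrist"); cv2.imwrite("pics/w5.png",im[:,:,::-1]); np.savez("w5.npz",**c)
p,r=pose();print(p,delta([.6365,.2144,.043],-.036))
print("grasp px",proj(c,[.6365,.2144,.043]),"ends",proj(c,[.6417,.3593,.043]),proj(c,[.6312,.0695,.043]))
E
```

```text
[0.63741293 0.21355441 0.11832459] (array([ 0.0008, -0.0011,  0.0753]), array([ 0.002, -0.001, -0.   ]))
grasp px [255.66825102 208.37204818] ends [255.36196138 -36.63153079] [255.75434165 374.12127056]
```

View pics/w5.png

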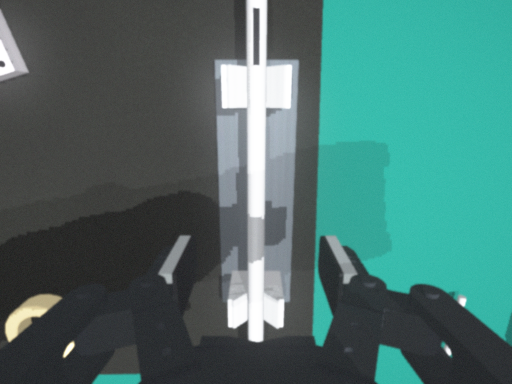

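The shaft is vertical in the image at column 256, centred between the open pads, and the V-blocks are clear at rows 107–270.

{"op": "drive_tool", "data": {"dp": [[0.001, -0.001, 0.04], [0.001, -0.001, 0.065], [0.001, -0.001, 0.075], [0.001, -0.001, 0.075], [0.001, -0.001, 0.075]], "angular": [[0, 0, 0], [0, 0, 0], [0, 0, 0], [0, 0, 0], [0, 0, 0]]}}

```text
time: 26.62
ee_pos: [0.6366, 0.2147, 0.0434]
ee_rot: [2.261, 2.18, 0.003]
force: [-0.6, 0.3, -0.1]
gripper_width: 0.06
grasp_force: 0.0
```

{"op": "drive_tool", "data": {"dp": [[0, 0, 0], [0, 0, 0], [0, 0, 0], [0, 0, 0], [0, 0, 0], [0, 0, 0], [0, 0, 0]], "angular": [[0, 0, 0], [0, 0, 0], [0, 0, 0], [0, 0, 0], [0, 0, 0], [0, 0, 0], [0, 0, 0]], "claw": -1, "squeeze": 80}}

```text
time: 27.5
ee_pos: [0.6361, 0.2145, 0.0423]
ee_rot: [2.261, 2.18, 0.002]
force: [1.1, -0.1, 6.3]
gripper_width: 0.0096
grasp_force: 78.1
```

{"op": "drive_tool", "data": {"dp": [[0, 0, -0.03], [0, 0, -0.07], [0, 0, -0.11], [-0.04, -0.01, -0.14], [-0.09, -0.02, -0.14], [-0.14, -0.03, -0.14], [-0.19, -0.04, -0.14], [-0.24, -0.05, -0.14], [-0.29, -0.06, -0.14], [-0.34, -0.07, -0.14], [-0.38, -0.078, -0.14], [-0.41, -0.084, -0.14]], "angular": [[0, 0, 0], [0, 0, 0], [0, 0, 0], [0, 0, 0], [0, 0, 0], [0, 0, -0.01], [0, 0, -0.02], [0, 0, -0.03], [0, 0, -0.036], [0, 0, -0.036], [0, 0, -0.036], [0, 0, -0.036]]}}

```text
time: 29.0
ee_pos: [0.5351, -0.194, 0.1811]
ee_rot: [-2.222, -2.218, 0.002]
force: [0.7, 0.6, -3.3]
gripper_width: 0.0091
grasp_force: 78.3
```

{"op": "drive_tool", "data": {"dp": [[-0.01, 0, 0], [-0.016, 0, 0], [-0.016, 0, 0], [-0.016, 0, 0]], "angular": [[0, 0, 0], [0, 0, 0], [0, 0, 0], [0, 0, 0]]}}

```text
time: 29.5
ee_pos: [0.5371, -0.2069, 0.1816]
ee_rot: [-2.219, -2.223, -0.0]
force: [0.5, 0.1, -2.1]
gripper_width: 0.0095
grasp_force: 78.3
```

```bash
python3 - <<'E'
from h import *
im=cams.camera("wrist"); c=cams.get_calibration("wrist"); cv2.imwrite("pics/w6.png",im[:,:,::-1]); np.savez("w6.npz",**c)
p,r=pose();print(p,delta([.537,-.2085,.07],0),telemetry.get_obs()["wrist_torque"])
E
```

```text
[ 0.53709374 -0.20697703  0.18163468] (array([-1.600e-03, -1.000e-04,  1.116e-01]), array([-0.   , -0.001,  0.002])) [-0.02900779  0.00842875 -0.01759043]
```

View pics/w6.png

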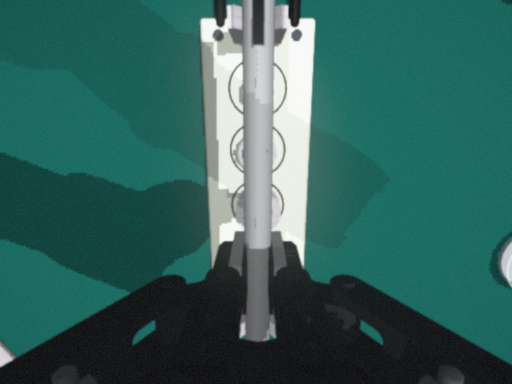

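The shaft hangs in line with the board's midline (column 258), over the far cradle and the rings, with a small torque showing it is held mid-length. Lower it.

{"op": "drive_tool", "data": {"dp": [[-0.0015, 0, 0.04], [-0.0015, 0, 0.075], [-0.0015, 0, 0.095], [-0.0015, 0, 0.105], [-0.0015, 0, 0.109], [-0.0015, 0, 0.112], [-0.0015, 0, 0.112], [-0.0015, 0, 0.112]], "angular": [[0, 0, 0], [0, 0, 0], [0, 0, 0], [0, 0, 0], [0, 0, 0], [0, 0, 0], [0, 0, 0], [0, 0, 0]]}}

```text
time: 30.55
ee_pos: [0.5371, -0.2098, 0.0703]
ee_rot: [2.221, 2.221, 0.001]
force: [-0.2, 0.0, -2.2]
gripper_width: 0.0094
grasp_force: 78.4
```

{"op": "drive_tool", "data": {"dp": [[0, 0, 0.001], [0, 0, 0.002], [0, 0, 0.002], [0, 0, 0.002]], "angular": [[0, 0, 0], [0, 0, 0], [0, 0, 0], [0, 0, 0]]}}

```text
time: 31.05
ee_pos: [0.5368, -0.2097, 0.0678]
ee_rot: [-2.222, -2.221, -0.0]
force: [-0.8, -0.2, -3.0]
gripper_width: 0.0093
grasp_force: 78.4
```

{"op": "drive_tool", "data": {"dp": [[0.001, 0, 0.001], [0.001, 0, 0.0015], [0.001, 0, 0.0015]], "angular": [[0, 0, 0], [0, 0, 0], [0, 0, 0]]}}

```text
time: 31.42
ee_pos: [0.537, -0.2087, 0.0665]
ee_rot: [2.221, 2.221, 0.0]
force: [-0.2, 2.0, -0.5]
gripper_width: 0.0093
grasp_force: 78.6
```

Contact has taken most of the weight, so release to a small opening, then rise.

{"op": "drive_tool", "data": {"dp": [[0, 0, 0], [0, 0, 0], [0, 0, 0], [0, 0, 0], [0, 0, 0], [0, 0, -0.02], [0, 0, -0.06], [0, 0, -0.12], [0, 0, -0.18], [0, 0, -0.2], [0, 0, -0.2], [0, 0, -0.2]], "angular": [[0, 0, 0], [0, 0, 0], [0, 0, 0], [0, 0, 0], [0, 0, 0], [0, 0, 0], [0, 0, 0], [0, 0, 0], [0, 0, 0], [0, 0, 0], [0, 0, 0], [0, 0, 0]], "claw": 0.3}}

```text
time: 32.92
ee_pos: [0.5362, -0.2084, 0.2652]
ee_rot: [-2.22, -2.22, 0.001]
force: [-0.4, 0.1, -0.5]
gripper_width: 0.0556
grasp_force: 0.0
```

```bash
python3 - <<'E'
from h import *
im=cams.camera("wrist"); w=cams.get_calibration("wrist"); s=cams.camera("scene"); sc=cams.get_calibration("scene"); t=cams.camera("top")
cv2.imwrite("pics/w7.png",np.hstack([im[60:384,150:370],cv2.resize(s[140:240,80:240],None,fx=3.2,fy=3.2)[:324-4+4][:320].repeat(1,0) if 0 else cv2.resize(s[140:240,80:240],(518,324))])[:,:,::-1])
for n,c in(("wrist",w),("scene",sc)):
    for y in(-.2085+.145,-.2085-.145): print(n,"expected end",proj(c,[.537,y,.067]).round(1))
for d in models.mark_of("shaft","wrist")[:1]: print(d["conf"],ray(w,np.array(d["position"])*[512,384],.067))
print(telemetry.get_obs()["force"])
E
```

```text
wrist expected end [258.7  20.1]
wrist expected end [258.2 288.2]
scene expected end [205.7 182. ]
scene expected end [100.8 170. ]
0.97 [ 0.53844786 -0.20926807]
[-0.74389148 -0.50685705 -0.74150137]
```

View pics/w7.png

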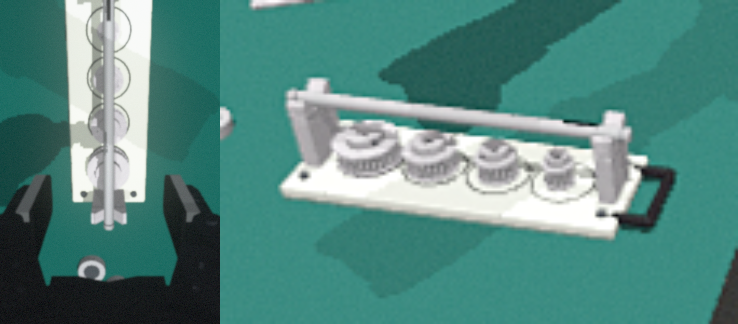

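The crops show the shaft seated in both cradles over the four upright pulleys. Its near end is at wrist pixel (258,289) against (258,288) expected. Handing in.

```bash
python3 -c "
from plant import robot; print(robot.close_job())"
```

```text
the job is handed in; nothing more can be done
None
```

The kit is made up and handed in at about 33 s of the 131 s: all four pulleys stand hub up on their rings in order of size, the shaft rests centred in both V-cradles, and I did not touch the bearing block, tape roll or T-handle driver; the hand-in call returned no verdict.

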